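# Work the cover plate home over the adapter well of a mask test unit

### The arm

A 6-joint arm with a two-finger parallel gripper is mounted at the origin on the work surface. World frame = base frame: x ahead of the robot, y to its left, z up, the work surface at z = 0. Lengths are in m, angles in rad, forces in N, time in s.
With the tool pointing down it reaches from about 0.3 to 0.875 m from the base axis. Payload 6.4 kg.
Tool frame: the origin (TCP) lies where the fingers leave the gripper's body, on its centre line; the fingertips stand 73 mm ahead of it and the grasp point (between the pads) lies 54 mm ahead of it; z points along the fingers, y is the line along which they close (so a half turn about z gives the same grasp; the last joint's range is limited). The gripper opens to 85 mm and grips with 20 to 120 N. Pads are 22 mm wide; open, the fingers measure 114 mm over their backs; the gripper's body (76 mm by 85 mm) begins 54 mm behind the grasp point. The pads swing forward as they close: fully open they stand 13 mm farther back than shut.
Start: joints at [0.957, 0.181, 1.607, -0, 1.354, -0.206], TCP at [0.228, 0.528, 0.304] pointing down, gripper open.
Joint ranges: [-2.99, 2.99], [-0.89, 2.07], [0.3, 2.58], [-1.14, 4.28], [0, 2.63], [-3.12, 3.12]. Speed limits (rad/s): [2.57, 2.57, 3.01, 3.14, 3.14, 3.14].

### API

Orientations are given as a unit quaternion [w, x, y, z].
In Python, from bench import ctrl gives the robot as it stands.
- The arm moves only by the tool carry_out, never from a script. Its argument "steps" is one flat list of numbers, 7 for each row, row after row: the shift along the tool's x, y, z in m, then the turn, a rotation vector about the tool's x, y, z in rad, then the opening, from 0 (shut) to 1 (fully open). In form: [dx, dy, dz, wx, wy, wz, claw, dx, dy, dz, wx, wy, wz, claw, ...]. A call has 1 to 20 rows; each row is the pose to reach, as a shift and turn from the pose commanded when the call began, along the tool's axes at that moment; what a row does not reach only later rows make up. A row lasts 1/10 s, in which the tool goes at most 50 mm and 8.59 degrees, less where a joint would pass 70% of its speed; a pose out of reach is approached as far as the arm can. A call with a gripper value outside its range is refused whole. The fingers move at their own pace and stop on an object; the grip force is fixed at half the most. Time passes only in rows, so rows that repeat a pose let the fingers close. It gives the time, the measured TCP pose, the force, the opening and the grip force at its end, in the units of the state.
- ctrl.get_obs(): the state, without advancing time (a new reading comes with each control period).
- ctrl.camera(name): name is "scene" or "top" or "wrist"; returns the picture (420x560x3 uint8, red, green, blue); there is no depth.
- ctrl.camera_params(name): a dict with "vertical_fov" (degrees; the focal length in pixels is half the picture's height over the tangent of half this angle, whatever the lens; pixels are square), "cx", "cy" (the principal point, pixels), "cam_to_world" (4x4, takes a point from camera to world coordinates); the wrist camera has in their place "hand_eye" (4x4, takes a point from camera to tool coordinates, whose origin is the TCP and whose axes are the flange's). Camera axes: x right, y down, z forward; pixel columns grow to the right and rows downward; lengths in m; the calibration is good to about 2 mm. A picture is of the moment at which its call begins: read the wrist's pose just before it. camera_params takes no time and is no camera call.
- ctrl.hand_in(): hands the job in; it is judged then, once.
The state is a dict: "time_s": time; "q": joint angles; "dq": joint speeds; "joint_efforts": joint torques, N m; "eef_pos": TCP position; "eef_rot": TCP orientation; "wrist_force": force on the tool from outside, world axes, zero at the start; "torque": the same for the moment, N m; "opening": opening from 0.0 (shut) to 1.0 (fully open); "grasp_force": force on a finger pad.
Only numpy, scipy, OpenCV 4.12 (cv2) and the standard library are available. Lean on these libraries where they do the work, as an engineer would, in place of code of your own. Each camera call takes 0.05 s, during which the arm holds its last target. There are 200 camera calls.

### The job

Close the adapter well of the mask test unit: lay the loose cover plate flat on the runners at the open end and let go of it there, then work it along the sticky track, fully home against the end stop at both of its ends. Do not shift or knock over the two bottles, the wrench or the gauge.

Things in the scene. Friction and masses are not known exactly. Their poses are not given: they have to be found in the camera images.
- unit: Mask test unit fixed to the bench: grey base spanning x -85..155, y -155..155 mm. Origin on the bench top; +x is the sliding direction into the track, z up. Two aluminium runners along its sides (|y| 117..155 mm, tops 20 mm up) carry the cover; between them an open well, floor 6 mm up. End stop across the track, its face at x = 140 mm.
- unit_mouth (a point): Where the rails begin, mid-track on the runner tops: unit x 30, y 0, z 20 mm; unit axes. From here to the end stop each runner has a rail wall (inner faces at y +-137 mm, so 5 mm play at each side of the cover) under a lip (|y| over 125 mm, underside 36, top 42 mm up). Slanted lead-ins funnel from x -9, |y| 152 mm to here. The runners' open end lies on the -x side, clear above.
- unit_bridge (a point): Centre of the top of the fixed bridge with two dials (unit x 92, y 0, z 80 mm; unit axes). It covers unit x 30..155, |y| up to 62 mm, from 57 to 80 mm up (dials to 85 mm). The cover and its rib pass under it but fingers do not: beyond its front, only the cover's two ends, between bridge and lips (|y| 62..125 mm), can be reached.
- cover_rib (a point): Centre of the upright grip rib (30 mm in x, 16 mm in y, 24 mm high) of the loose steel cover, 0.8 kg. Cover axes: x to its leading edge, y along it. Cover: 80 (x) by 264 (y) by 12 mm thick, U-shaped, notch at the trailing edge. This point is 17 mm behind the leading edge, mid-length, 23 mm above the underside. Laid at the open end it is at unit x about 3, y 0, z 43 mm; at home x 123 mm.
- cover_left (a point): Pushing place: mid trailing edge of the cover's left (+y) end piece (62 mm wide, 80 mm deep), 63 mm behind and 94 mm left of the rib, 6 mm above the underside. At home: unit x 60 mm. Pushed at one end, the cover slides there with about 3 to 8 N and pivots about its other end; it binds and jams at 0.1 to 0.18 rad (up to 0.4 with only its front in the rails) until the lagging end is pushed. It stays put.
- cover_right (a point): Pushing place: the same point on the cover's right (-y) end piece, 63 mm behind and 94 mm to the right of the rib, 6 mm above the underside. At home: unit x 60 mm. The web between the end pieces (|y| below 70 mm) is only 34 mm deep: its trailing edge is 46 mm ahead of the end pieces' trailing edges.
- spray_mid (a point): Yellow bottle with black cap standing on the bench between the unit and the cover's starting place, 48 mm diameter, 170 mm tall; this point is on its axis 85 mm up. Leave alone.
- airbottle_mid (a point): Dark steel air bottle with a narrow neck, standing on the bench between the unit and the cover's starting place, 50 mm diameter, 185 mm tall; this point is on its axis 90 mm up. Leave alone.
- wrench: Steel wrench, 170 mm long, lying on the bench near the cover's leading edge; its origin is under its middle, x along it. Leave alone.
- gauge_mid (a point): Round dial gauge, 60 mm diameter, 28 mm tall, lying on the bench behind the cover's notch; this point is its centre, 13 mm up. Leave alone.

How it is judged:
By the outcome, as a careful person would: the job done as asked, in the order asked, and still so for the second after the job is handed in, with the robot touching nothing.
It also fails if it takes over 72 s, if anything falls off the work surface, if the arm or the gripper's body presses on something with over 40 N, if the wrist force passes 120 N, or if a joint passes its speed limit or range.

## Working session

There is one attempt and no reset: what is moved stays moved. The work goes in short steps, Python scripts to look and compute and a tool call to move; the robot and the scene stay as the last step left them, time stands still between calls to the robot, and variables do not carry over. Pictures are saved under pics/ and viewed, at most 10 in all, crops included, and the job is handed in when it is done.

Besides the shell and the picture viewer there is one more tool, called after ">>>" in YAML: its name, and indented under it one key for each argument. carry_out: Moves the arm, as the interface text tells. Its arguments: {"type":"object","properties":{"steps":{"type":"array"}},"required":["steps"]}

```bash
ls; mkdir -p pics
python3 - <<'E'
from bench import ctrl
import cv2,numpy as np
o=ctrl.get_obs(); print({k:np.round(v,3).tolist() for k,v in o.items()})
for n in ["scene","top","wrist"]:
    im=ctrl.camera(n); cv2.imwrite(f"pics/{n}0.png",im[:,:,::-1])
    p=ctrl.camera_params(n); print(n,{k:np.round(v,4).tolist() for k,v in p.items()})
E
```

```text
pics
{'time_s': 0.0, 'q': [0.957, 0.182, 1.608, 0.0, 1.354, -0.206], 'dq': [0.002, -0.001, 0.001, 0.0, -0.0, -0.0], 'joint_efforts': [-0.0, -44.489, -35.132, -0.0, 0.009, 0.0], 'eef_pos': [0.228, 0.528, 0.303], 'eef_rot': [-0.0, 0.202, 0.979, -0.001], 'wrist_force': [-0.648, -0.537, 0.162], 'torque': [0.027, 0.006, 0.036], 'grasp_force': 0.0, 'opening': 0.999}
scene {'vertical_fov': 50.2955, 'cx': 277.4477, 'cy': 201.0727, 'cam_to_world': [[-0.857, 0.4288, -0.2858, 0.8309], [0.5152, 0.7243, -0.4582, 0.4951], [0.0105, -0.5399, -0.8417, 1.036], [0.0, 0.0, 0.0, 1.0]]}
top {'vertical_fov': 47.6283, 'cx': 279.9796, 'cy': 205.0865, 'cam_to_world': [[0.0203, -0.9863, 0.1638, 0.3416], [-0.9998, -0.0197, 0.0057, -0.0], [-0.0024, -0.1639, -0.9865, 1.0447], [0.0, 0.0, 0.0, 1.0]]}
wrist {'vertical_fov': 66.9394, 'cx': 281.9555, 'cy': 206.2004, 'hand_eye': [[0.001, -0.9481, -0.318, 0.0816], [1.0, 0.0013, -0.0006, 0.0001], [0.001, -0.318, 0.9481, -0.0692], [0.0, 0.0, 0.0, 1.0]]}
```

View pics/top0.png

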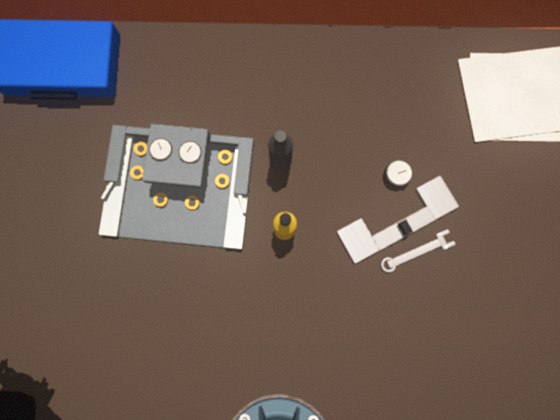

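View pics/scene0.png

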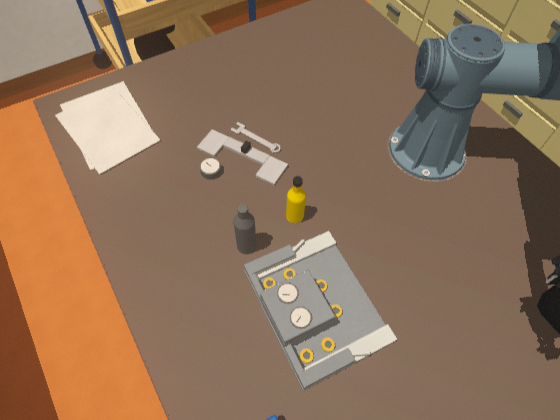

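The top view shows the unit at pixels (100–253, 125–250), with its open end toward the robot. The cover lies around (398,222) with its rib at (405,230) and its notch toward the gauge at (399,173). The bottles are at about (285,225) and (280,150), and the wrench at about (418,252). Next I'll extract the contours.

```bash
cat > h.py <<'E'
import numpy as np,cv2
from bench import ctrl
from scipy.spatial.transform import Rotation as R
def pose(o): q=o["eef_rot"]; return np.array(o["eef_pos"]),R.from_quat([q[1],q[2],q[3],q[0]])
def cam(name,o=None):
    p=ctrl.camera_params(name); f=210/np.tan(np.radians(p["vertical_fov"])/2)
    if name=="wrist":
        t,r=pose(o); T=np.eye(4);T[:3,:3]=r.as_matrix();T[:3,3]=t; T=T@np.array(p["hand_eye"])
    else: T=np.array(p["cam_to_world"])
    return f,p["cx"],p["cy"],T
def ray(c,uv,z):
    f,cx,cy,T=c; uv=np.atleast_2d(uv).astype(float)
    d=np.c_[(uv[:,0]-cx)/f,(uv[:,1]-cy)/f,np.ones(len(uv))]@T[:3,:3].T
    return T[:3,3]+d*((z-T[2,3])/d[:,2])[:,None]
def proj(c,P):
    f,cx,cy,T=c; q=(np.atleast_2d(P)-T[:3,3])@T[:3,:3]
    return np.c_[cx+f*q[:,0]/q[:,2],cy+f*q[:,1]/q[:,2]]
E
python3 - <<'E'
from h import *
im=cv2.imread("pics/top0.png"); c=cam("top")
hsv=cv2.cvtColor(im,cv2.COLOR_BGR2HSV)
m=((hsv[:,:,2]>150)&(hsv[:,:,1]<60)).astype(np.uint8)
n,l,s,ce=cv2.connectedComponentsWithStats(m)
for i in range(1,n):
    if s[i,4]>40:
        r=cv2.minAreaRect(np.argwhere(l==i)[:,::-1].astype(np.float32)); print(s[i].tolist(),np.round(ce[i],1),np.round(cv2.boxPoints(r),1).tolist())
a=cv2.resize(im[110:265,85:265],None,fx=4.2,fy=3.8*4.2/3.8,interpolation=cv2.INTER_CUBIC)[:600]
cv2.imwrite("pics/u.png",a[:600,:800]); print(a.shape)
b=cv2.resize(im[150:280,330:465],None,fx=4.4,fy=4.4,interpolation=cv2.INTER_CUBIC); cv2.imwrite("pics/c.png",b); print(b.shape)
E
```

```text
[458, 46, 102, 96, 8465] [513.2  94.6] [[458.0, 46.0], [559.0, 46.0], [559.0, 141.0], [458.0, 141.0]]
[127, 125, 79, 60, 2695] [173.6 155. ] [[122.19999694824219, 176.89999389648438], [127.5999984741211, 121.69999694824219], [205.6999969482422, 129.39999389648438], [200.39999389648438, 184.60000610351562]]
[111, 126, 13, 37, 159] [117.5 141.7] [[108.69999694824219, 161.1999969482422], [113.19999694824219, 125.4000015258789], [124.0, 126.80000305175781], [119.5999984741211, 162.60000610351562]]
[120, 135, 132, 114, 7135] [194.8 206.7] [[119.5999984741211, 234.89999389648438], [132.1999969482422, 124.69999694824219], [254.3000030517578, 138.6999969482422], [241.6999969482422, 248.89999389648438]]
[98, 138, 34, 98, 1086] [114.4 201.4] [[97.69999694824219, 233.8000030517578], [114.0999984741211, 135.1999969482422], [132.60000610351562, 138.3000030517578], [116.19999694824219, 236.89999389648438]]
[149, 138, 22, 21, 356] [159.9 148.3] [[149.0, 138.0], [170.0, 138.0], [170.0, 158.0], [149.0, 158.0]]
[105, 156, 14, 24, 138] [111.5 170.9] [[104.9000015258789, 178.5], [108.4000015258789, 155.
[... 432 characters left out ...]
6.8000030517578], [108.9000015258789, 180.10000610351562], [113.0, 182.60000610351562], [103.0999984741211, 199.1999969482422]]
[381, 229, 75, 43, 748] [417.8 251. ] [[378.5, 260.6000061035156], [447.79998779296875, 227.8000030517578], [455.5, 244.0], [386.1000061035156, 276.79998779296875]]
[260, 400, 59, 20, 554] [286.3 409.2] [[258.70001220703125, 412.8999938964844], [261.0, 397.20001220703125], [319.8999938964844, 405.79998779296875], [317.6000061035156, 421.6000061035156]]
[238, 405, 21, 15, 167] [249.8 414.1] [[236.6999969482422, 416.79998779296875], [257.6000061035156, 404.29998779296875], [263.5, 414.1000061035156], [242.60000610351562, 426.6000061035156]]
(600, 756, 3)
(572, 594, 3)
```

View pics/u.png

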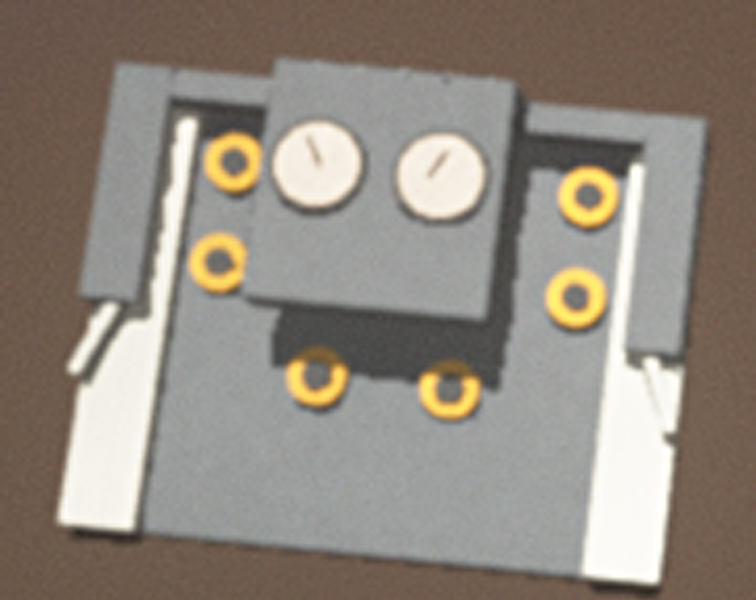

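View pics/c.png

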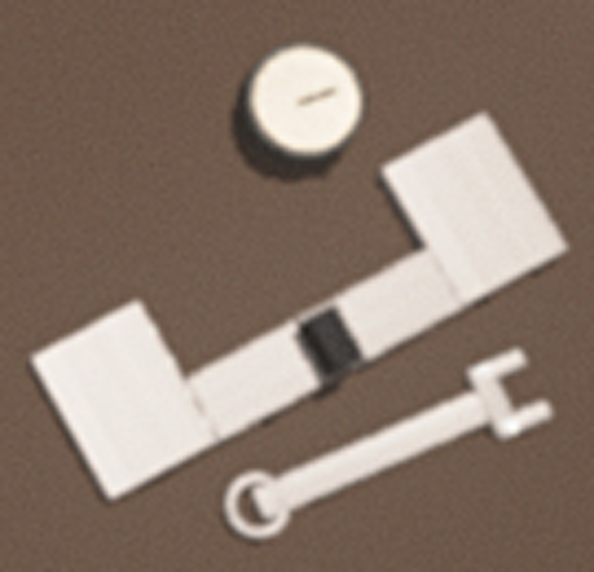

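The crops show the unit's runner front corners at (58,523) and (660,585) and the lip and bridge corners sharply. The cover corners are at (112,500), (567,246), (30,357) and (487,112). I'll fit both poses from these.

```bash
cat >> h.py <<'E'
def fit2(L,W):
    L=np.array(L,float);W=np.array(W)[:,:2]; lc=L.mean(0);wc=W.mean(0)
    a=L-lc;b=W-wc; th=np.arctan2((a[:,0]*b[:,1]-a[:,1]*b[:,0]).sum(),(a*b).sum())
    M=np.array([[np.cos(th),-np.sin(th)],[np.sin(th),np.cos(th)]]); t=wc-M@lc
    return th,t,M,(a@M.T-b)*1000
E
python3 - <<'E'
from h import *
c=cam("top")
def up(p,s,off): return (np.array(p)+.5)/s-.5+off
L=[];W=[]
for px,l,z in [((58,523),(-85,155),20),((660,585),(-85,-155),20),((135,530),(-85,117),20),((583,575),(-85,-117),20),
 ((115,62),(155,155),42),((707,118),(155,-155),42),((80,297),(30,155),42),((683,358),(30,-155),42),((133,302),(30,125),42),((628,352),(30,-125),42),
 ((243,297),(30,62),80),((490,320),(30,-62),80),((277,58),(155,62),80)]:
    L.append(np.array(l)/1e3);W.append(ray(c,up(px,4.2,(85,110)),z/1e3)[0])
th,t,M,r=fit2(L,W); print("unit",th,t,np.round(r,1).tolist())
L=[];W=[]
for px,l in [((112,500),(17,-132)),((567,246),(17,132)),((30,357),(-63,-132)),((487,112),(-63,132)),((137,300),(-63,-70)),((382,170),(-63,70))]:
    L.append(np.array(l)/1e3);W.append(ray(c,up(px,4.4,(330,150)),.012)[0])
th2,t2,M2,r2=fit2(L,W); print("cover",th2,t2,np.round(r2,1).tolist())
for n,px,z in [("gauge",(306,100),.028),("wr1",(257,505),.006),("wr2",(510,395),.006)]: print(n,ray(c,up(px,4.4,(330,150)),z)[0])
im=cv2.imread("pics/top0.png")
s=cam("scene")
# bottles: cap tops in both views -> rays at height
print("spraytop",ray(c,(285.5,217),.17)[0],ray(s,(297.5,182),.17)[0]); print("airtop",ray(c,(281,135),.185)[0],ray(s,(242.5,208),.185)[0])
o=ctrl.get_obs();print(pose(o)[1].as_matrix().round(3).tolist())
E
```

```text
unit -0.08010617312422753 [0.51268724 0.23444799] [[0.2, -1.5], [1.0, 0.6], [-0.0, 0.6], [-0.3, -1.1], [-1.1, -2.4], [-1.5, -0.4], [0.4, -0.5], [1.3, 1.1], [0.1, -3.0], [1.1, 2.8], [-0.6, 2.0], [-1.3, 1.0], [0.7, 0.8]]
cover -2.6269942307957685 [ 0.4685047  -0.26424523] [[-0.5, 0.8], [-1.2, -1.2], [-0.4, -0.1], [0.6, 0.6], [0.5, -0.9], [1.0, 0.8]]
gauge [ 0.58826205 -0.253582    0.028     ]
wr1 [ 0.38847997 -0.23073083  0.006     ]
wr2 [ 0.44529935 -0.35718113  0.006     ]
spraytop [ 0.46460879 -0.00566322  0.17      ] [0.46843179 0.00197722 0.17      ]
airtop [0.61772113 0.00574654 0.185     ] [0.6186989  0.00788659 0.185     ]
[[-0.918, 0.397, -0.001], [0.397, 0.918, -0.001], [0.0, -0.001, -1.0]]
```

```bash
cat >> h.py <<'E'
U0=np.array([.5127,.2344]); UT=-.0801
def plan(pos,ydeg,tag=""):
    "target TCP pos, world angle of tool y (deg), tool straight down"
    o=ctrl.get_obs(); p,r=pose(o); a=np.radians(ydeg)
    y=np.array([np.cos(a),np.sin(a),0]); z=np.array([0,0,-1.]); x=np.cross(y,z)
    T=R.from_matrix(np.c_[x,y,z]); print(tag,np.round(r.inv().apply(np.array(pos)-p),4).tolist(),np.round((r.inv()*T).as_rotvec(),4).tolist())
def U(x,y,th=UT,t=U0):
    c,s=np.cos(th),np.sin(th); return np.array([t[0]+c*x-s*y,t[1]+s*x+c*y])
E
python3 - <<'E'
from h import *
plan([.4685,-.2642,.25],-60.5)
E
```

```text
[-0.535, -0.6313, 0.0539] [-0.001, 0.0013, 2.2189]
```

>>> carry_out:
  steps: [-0.535,-0.631,0,0,0,2.219,1,-0.535,-0.631,0,0,0,2.219,1,-0.535,-0.631,0,0,0,2.219,1,-0.535,-0.631,0,0,0,2.219,1,-0.535,-0.631,0,0,0,2.219,1,-0.535,-0.631,0,0,0,2.219,1,-0.535,-0.631,0,0,0,2.219,1,-0.535,-0.631,0,0,0,2.219,1,-0.535,-0.631,0,0,0,2.219,1,-0.535,-0.631,0,0,0,2.219,1,-0.535,-0.631,0,0,0,2.219,1,-0.535,-0.631,0,0,0,2.219,1,-0.535,-0.631,0,0,0,2.219,1,-0.535,-0.631,0,0,0,2.219,1,-0.535,-0.631,0,0,0,2.219,1,-0.535,-0.631,0,0,0,2.219,1,-0.535,-0.631,0,0,0,2.219,1,-0.535,-0.631,0,0,0,2.219,1,-0.535,-0.631,0.053,0,0,2.219,1,-0.535,-0.631,0.053,0,0,2.219,1]

```text
time_s: 2.15
eef_pos: [0.4661, -0.2608, 0.2453]
eef_rot: [-0.005, 0.967, 0.255, -0.003]
wrist_force: [-1.5, 0.7, -0.6]
opening: 0.999
grasp_force: 0.0
```

Run:
```python
from h import *
o=ctrl.get_obs(); im=ctrl.camera("wrist")[:,:,::-1].copy(); cv2.imwrite("pics/w1.png",im)
print(o["time_s"],o["eef_pos"],o["q"])
c=cam("wrist",o)
print(proj(c,[[.4685,-.2642,.036],[.4685,-.2642,.012]]))
plan([.4685,-.2642,.15],-60.5)
```

```text
2.15 [ 0.46613971 -0.26075858  0.24533639] [-7.32485935e-01  1.56944014e-01  1.75913552e+00  1.68582845e-04
  1.23659851e+00  3.23472949e-01]
[[288.54744785 192.97139241]
 [288.31024832 186.08301382]]
 [0.0002, 0.0042, 0.0974] [-0.0084, 0.0027, 0.0003]
```

View pics/w1.png

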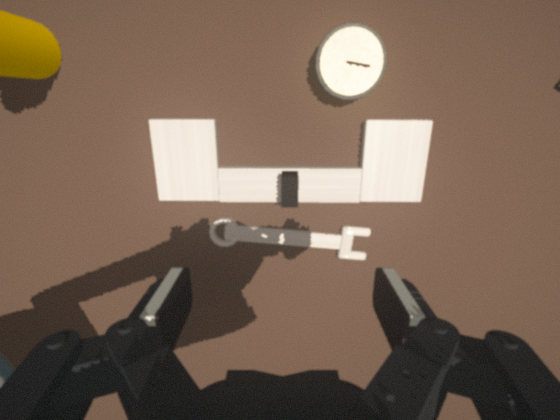

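The wrist view shows the cover with its corners at (150,120), (432,121), (158,201) and (423,202), the rib at about (290,189), and the wrench below it. I'll refine the cover pose from these corners.

Run:
```python
from h import *
o=ctrl.get_obs(); print(o["eef_pos"]); im=ctrl.camera("wrist")[:,:,::-1].copy(); cv2.imwrite("pics/w2.png",im); c=cam("wrist",o)
g=cv2.cvtColor(im,cv2.COLOR_BGR2GRAY)
pts=np.array([(150,120),(432,121),(158,201),(423,202),(216,119),(364,119)],np.float32)[:,None]
g0=cv2.cvtColor(cv2.imread("pics/w1.png"),cv2.COLOR_BGR2GRAY)
q=cv2.cornerSubPix(g,pts.copy(),(9,9),(-1,-1),(3,50,.01))[:,0]; print(q.round(1).tolist())
L=np.array([(-63,-132),(-63,132),(17,-132),(17,132),(-63,-70),(-63,70)])/1e3
W=ray(c,q,.012); th,t,M,r=fit2(L,W); print(np.degrees(th),t,r.round(1).tolist())
b=(g[150:215,270:310]<45).astype(np.uint8); n,l,s,ce=cv2.connectedComponentsWithStats(b); i=1+s[1:,4].argmax(); print(s[i],ce[i]+[270,150])
print("pred top/base", proj(c,[[*t,.036],[*t,.012]]))
plan([*t,.086],np.degrees(th)+90)
```

```text
[ 0.46689486 -0.26119323  0.24739224]
[[147.6999969482422, 119.30000305175781], [430.1000061035156, 120.4000015258789], [158.10000610351562, 200.1999969482422], [418.20001220703125, 201.3000030517578], [213.10000610351562, 119.4000015258789], [363.79998779296875, 120.0]]
-150.57644420029072 [ 0.46975614 -0.26445702] [[-0.2, 1.3], [1.1, -0.7], [-1.3, 0.7], [-0.2, -1.5], [0.2, 0.3], [0.5, -0.1]]Traceback (most recent call last):
  File "<stdin>", line 9, in <module>
ValueError: attempt to get argmax of an empty sequence
```

>>> carry_out:
  steps: [0,0,0.04,0,0,0,1,0,0,0.08,0,0,0,1,0,0,0.1,0,0,0,1,0,0,0.1,0,0,0,1,0,0,0.1,0,0,0,1]

```text
time_s: 2.75
eef_pos: [0.4699, -0.2639, 0.153]
eef_rot: [0.001, 0.967, 0.255, 0.001]
wrist_force: [0.9, -0.5, -0.1]
opening: 1.001
grasp_force: 0.0
```

Run:
```python
from h import *
o=ctrl.get_obs(); print(o["eef_pos"],o["dq"].round(4))
plan([.469,-.2644,.087],-60.5)
```

```text
[ 0.46993211 -0.26391745  0.15298119] [-0.0031 -0.0179 -0.019   0.0002 -0.0046 -0.0011]
 [-0.0011, -0.0002, 0.066] [0.0022, -0.0008, 0.0006]
```

>>> carry_out:
  steps: [-0.001,0,0.03,0,0,0,1,-0.001,0,0.05,0,0,0,1,-0.001,0,0.064,0,0,0,1,-0.001,0,0.064,0,0,0,1,-0.001,0,0.064,0,0,0,1,-0.001,0,0.064,0,0,0,0,-0.001,0,0.064,0,0,0,0,-0.001,0,0.064,0,0,0,0,-0.001,0,0.064,0,0,0,0,-0.001,0,0.064,0,0,0,0,-0.001,0,0.064,0,0,0,0,-0.001,0,0.064,0,0,0,0,-0.001,0,0.064,0,0,0,0,-0.001,0,0.064,0,0,0,0,-0.001,0,0.064,0,0,0,0]

```text
time_s: 4.25
eef_pos: [0.4683, -0.2643, 0.0873]
eef_rot: [0.0, 0.967, 0.255, 0.0]
wrist_force: [-0.3, -0.2, 5.5]
opening: 0.174
grasp_force: 59.9
```

>>> carry_out:
  steps: [0,0,-0.01,0,0,0,0,0,0,-0.025,0,0,0,0,0,0,-0.05,0,0,0,0,0,0,-0.075,0,0,0,0,0,0,-0.1,0,0,0,0,0,0,-0.125,0,0,0,0,0,0,-0.15,0,0,0,0,0,0,-0.175,0,0,0,0,0,0,-0.2,0,0,0,0,0,0,-0.22,0,0,0,0,0,0,-0.235,0,0,0,0,0,0,-0.235,0,0,0,0,0,0,-0.235,0,0,0,0]

```text
time_s: 5.55
eef_pos: [0.4676, -0.2637, 0.3212]
eef_rot: [-0.0, 0.967, 0.255, -0.0]
wrist_force: [0.2, 0.1, -9.0]
opening: 0.169
grasp_force: 59.3
```

Run:
```python
from h import *
o=ctrl.get_obs(); print(o["wrist_force"],o["torque"])
for n in ("scene","wrist"): cv2.imwrite(f"pics/l_{n}.png",ctrl.camera(n)[:,:,::-1])
a=np.hstack([cv2.imread("pics/l_scene.png"),cv2.imread("pics/l_wrist.png")]); cv2.imwrite("pics/l.png",cv2.resize(a,None,fx=.71,fy=.71,interpolation=cv2.INTER_AREA))
# tool y angle start -60.5 -> 85.4
plan([*U(3,0)/1.,.32] if 0 else [*U(.003,0),.32],85.4)
print(U(.003,0))
```

```text
[ 0.19781173  0.14586726 -8.97693611] [-0.05360397  0.13949689 -0.05887459]
 [0.2871, -0.4093, 0.0011] [-0.0025, -0.0035, -2.5465]
[0.51569038 0.23415996]
```

View pics/l.png

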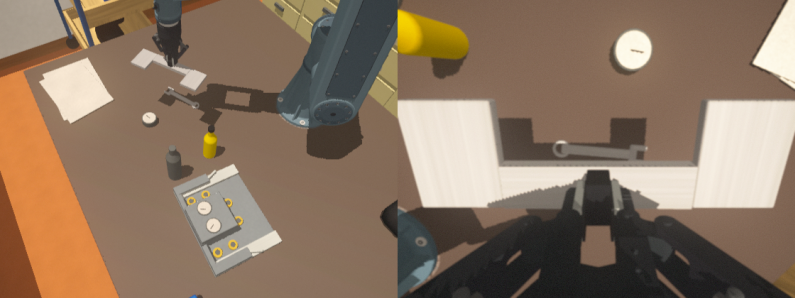

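The scene and wrist views show the cover held level in the air, with the wrench, gauge and bottles undisturbed. Now I'll carry it across above the bottles.

>>> carry_out:
  steps: [0.007,-0.01,0,0,0,-0.06,0,0.021,-0.03,0,0,0,-0.18,0,0.036,-0.051,0,0,0,-0.32,0,0.051,-0.073,0,0,0,-0.455,0,0.067,-0.095,0,0,0,-0.59,0,0.082,-0.117,0,0,0,-0.725,0,0.097,-0.139,0,0,0,-0.86,0,0.113,-0.161,0,0,0,-0.995,0,0.128,-0.183,0,0,0,-1.13,0,0.143,-0.205,0,0,0,-1.265,0,0.159,-0.227,0,0,0,-1.4,0,0.174,-0.249,0,0,0,-1.535,0,0.189,-0.271,0,0,0,-1.67,0,0.205,-0.293,0,0,0,-1.805,0,0.22,-0.315,0,0,0,-1.94,0,0.236,-0.337,0,0,0,-2.075,0,0.251,-0.359,0,0,0,-2.21,0,0.266,-0.381,0,0,0,-2.345,0,0.28,-0.4,0,0,0,-2.48,0,0.287,-0.41,0,0,0,-2.547,0]

```text
time_s: 7.65
eef_pos: [0.5154, 0.2359, 0.3201]
eef_rot: [-0.001, 0.037, 0.999, 0.0]
wrist_force: [-0.1, -0.7, -8.5]
opening: 0.17
grasp_force: 59.4
```

>>> carry_out:
  steps: [0,0,0.02,0,0,0,0,0,0,0.045,0,0,0,0,0,0,0.07,0,0,0,0,0,0,0.09,0,0,0,0,0,0,0.11,0,0,0,0,0,0,0.11,0,0,0,0,0,0,0.11,0,0,0,0]

```text
time_s: 8.35
eef_pos: [0.5155, 0.234, 0.211]
eef_rot: [-0.001, 0.04, 0.999, -0.0]
wrist_force: [1.0, -0.3, -6.8]
opening: 0.173
grasp_force: 60.1
```

Run:
```python
from h import *
o=ctrl.get_obs(); print(o["eef_pos"],o["opening"],o["grasp_force"])
for n in ("top","wrist"): cv2.imwrite(f"pics/a_{n}.png",ctrl.camera(n)[:,:,::-1])
t=cv2.imread("pics/a_top.png")[110:275,85:265]
a=np.hstack([cv2.resize(t,(458,420),interpolation=cv2.INTER_CUBIC),cv2.imread("pics/a_wrist.png")]); cv2.imwrite("pics/a.png",cv2.resize(a,None,fx=.78,fy=.78,interpolation=cv2.INTER_AREA))
plan([*U(.003,0),.12],85.41)
```

```text
[0.51547181 0.23401135 0.21100423] 0.17285389213981076 60.077494382858276
 [0.0011, -0.0002, 0.0929] [0.0005, 0.0016, 0.0003]
```

View pics/a.png

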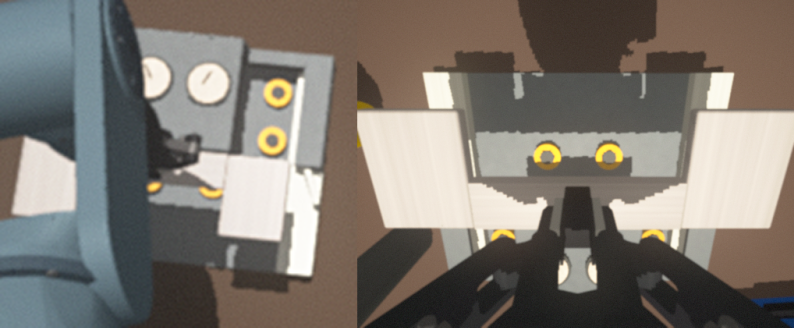

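The wrist view shows the cover square above the unit. In the full picture the runner front corners are at about (85,94) and (483,94), and the cover's notch corners are at about (132,141) and (445,142). I'll check the alignment numerically.

Run:
```python
from h import *
o=ctrl.get_obs(); c=cam("wrist",o); im=cv2.imread("pics/a_wrist.png"); g=cv2.cvtColor(im,cv2.COLOR_BGR2GRAY)
s=lambda P:cv2.cornerSubPix(g,np.array(P,np.float32)[:,None],(6,6),(-1,-1),(3,50,.01))[:,0]
r=s([(84.6,93.6),(483,93.6)]); W=ray(c,r,.020)[:,:2]; d=W[0]-W[1]
print(r.round(1).tolist(),"runners: mid",W.mean(0),"len",np.hypot(*d),"pred mid",U(-.085,0),"yaw",np.degrees(np.arctan2(d[1],d[0]))-90)
k=s([(132,141),(445,142),(146,291),(418,291)]); zt=.211-.086+.012+.001
W2=ray(c,k[:2],zt)[:,:2]; d=W2[0]-W2[1]
print(k.round(1).tolist(),"cover notch mid",W2.mean(0),"len",np.hypot(*d),"yaw",np.degrees(np.arctan2(d[1],d[0]))-90, "pred",o["eef_pos"][:2]+(U(-.063,0)-U0))
```

```text
Traceback (most recent call last):
cv2.error: OpenCV(4.12.0) :-1: error: (-5:Bad argument) in function 'cornerSubPix'
> Overload resolution failed:
>  - Layout of the output array corners is incompatible with cv::Mat
>  - Expected Ptr<cv::UMat> for argument 'corners'
```

Run:
```python
from h import *
o=ctrl.get_obs(); c=cam("wrist",o); im=cv2.imread("pics/a_wrist.png"); g=cv2.cvtColor(im,cv2.COLOR_BGR2GRAY)
s=lambda P:cv2.cornerSubPix(g,np.array(P,np.float32)[:,None].copy(),(6,6),(-1,-1),(3,50,.01))[:,0]
r=s([(84.6,93.6),(483,93.6)]); W=ray(c,r,.020)[:,:2]; d=W[0]-W[1]
print(r.round(1).tolist(),"runners: mid",W.mean(0),"len",np.hypot(*d),"pred mid",U(-.085,0),"yaw",np.degrees(np.arctan2(d[1],d[0])))
k=s([(132,141),(445,142)]); zt=.211-.086+.012+.001
W2=ray(c,k,zt)[:,:2]; d=W2[0]-W2[1]
print(k.round(1).tolist(),"cover notch mid",W2.mean(0),"len",np.hypot(*d),"yaw",np.degrees(np.arctan2(d[1],d[0])), "pred",o["eef_pos"][:2]+(U(-.063,0)-U0))
```

```text
[[83.5, 92.5], [482.8999938964844, 93.0]] runners: mid [0.4305071  0.24199012] len 0.3102264033176768 pred mid [0.42797253 0.24120122] yaw -94.58405429591217
[[132.0, 141.0], [448.70001220703125, 140.6999969482422]] cover notch mid [0.4530906  0.24303524] len 0.14165159509023822 yaw -94.45941191555094 pred [0.45386711 0.23931802]
```

>>> carry_out:
  steps: [0,0,0.02,0,0,0,0,0,0,0.045,0,0,0,0,0,0,0.07,0,0,0,0,0,0,0.085,0,0,0,0,0,0,0.093,0,0,0,0,0,0,0.097,0,0,0,0,0,0,0.1,0,0,0,0,0,0,0.102,0,0,0,0,0,0,0.102,0,0,0,0,0,0,0.102,0,0,0,0]

```text
time_s: 9.45
eef_pos: [0.5163, 0.2342, 0.1105]
eef_rot: [0.0, 0.04, 0.999, 0.0]
wrist_force: [-1.0, -0.4, -8.4]
opening: 0.169
grasp_force: 60.0
```

>>> carry_out:
  steps: [0,0,0.001,0,0,0,0,0,0,0.002,0,0,0,0,0,0,0.003,0,0,0,0,0,0,0.003,0,0,0,0,0,0,0.003,0,0,0,0]

```text
time_s: 9.95
eef_pos: [0.5161, 0.2342, 0.1074]
eef_rot: [0.0, 0.04, 0.999, 0.0]
wrist_force: [-2.6, -0.6, -1.2]
opening: 0.166
grasp_force: 60.9
```

>>> carry_out:
  steps: [0,0,0.0005,0,0,0,0,0,0,0.0005,0,0,0,0.5,0,0,0,0,0,0,1,0,0,0,0,0,0,1,0,0,0,0,0,0,1,0,0,0,0,0,0,1,0,0,0,0,0,0,1,0,0,-0.02,0,0,0,1,0,0,-0.05,0,0,0,1,0,0,-0.09,0,0,0,1,0,0,-0.12,0,0,0,1,0,0,-0.12,0,0,0,1,0,0,-0.12,0,0,0,1]

```text
time_s: 11.25
eef_pos: [0.5162, 0.2342, 0.2275]
eef_rot: [0.001, 0.04, 0.999, 0.0]
wrist_force: [-0.1, -0.7, -0.2]
opening: 1.0
grasp_force: 0.0
```

Run:
```python
from h import *
o=ctrl.get_obs(); print(o["eef_pos"],o["opening"])
im=ctrl.camera("wrist")[:,:,::-1]; cv2.imwrite("pics/b.png",im)
for s in (1,-1): plan([*U(-.095,.094*s),.227],-4.59,s)
print(U(-.095,.094),U(-.095,-.094))
```

```text
[0.51623913 0.23420163 0.22749463] 1.0001204783529711
1 [0.0978, 0.0942, -0.0008] [-0.001, -0.0005, 1.5711]
-1 [0.0978, -0.0938, -0.0007] [-0.001, -0.0005, 1.5711]
[0.42552595 0.33569997] [0.41048325 0.14830276]
```

View pics/b.png

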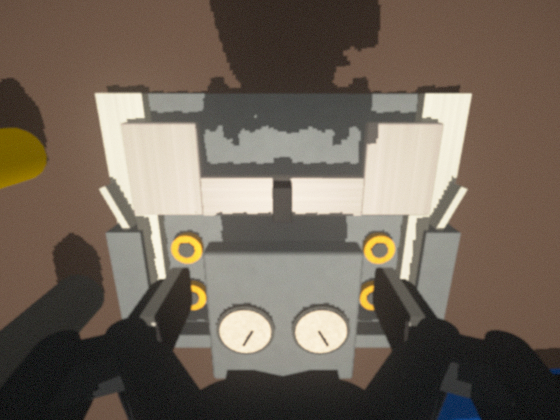

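The cover lies flat and centred on the runners: its ends are at columns 123 and 442, the runners at 97 and 470, and its leading edge is just short of the rails. Next I'll close the fingers, turn the tool a quarter turn and drop behind the left end.

>>> carry_out:
  steps: [0.02,0.02,0,0,0,0.14,0,0.04,0.04,0,0,0,0.285,0,0.07,0.065,0,0,0,0.43,0,0.098,0.094,0,0,0,0.575,0,0.098,0.094,0,0,0,0.72,0,0.098,0.094,0,0,0,0.865,0,0.098,0.094,0,0,0,1.01,0,0.098,0.094,0,0,0,1.155,0,0.098,0.094,0,0,0,1.3,0,0.098,0.094,0.02,0,0,1.445,0,0.098,0.094,0.06,0,0,1.571,0,0.098,0.094,0.1,0,0,1.571,0,0.098,0.094,0.125,0,0,1.571,0,0.098,0.094,0.131,0,0,1.571,0,0.098,0.094,0.131,0,0,1.571,0,0.098,0.094,0.131,0,0,1.571,0]

```text
time_s: 12.9
eef_pos: [0.4263, 0.3359, 0.0966]
eef_rot: [0.0, 0.735, 0.678, 0.0]
wrist_force: [-0.2, -0.5, -0.2]
opening: -0.001
grasp_force: 0.0
```

```bash
cat >> h.py <<'E'
def inU():
    o=ctrl.get_obs(); d=o["eef_pos"][:2]-U0; c,s=np.cos(UT),np.sin(UT)
    f=o["wrist_force"]
    print("t",round(o["time_s"],2),"unit xy mm",np.round(1e3*np.array([c*d[0]+s*d[1],-s*d[0]+c*d[1]]),1),"z",round(1e3*o["eef_pos"][2],1),"fx",round(c*f[0]+s*f[1],1),"open",round(o["opening"],2))
E
python3 - <<'E'
from h import *
inU(); plan([*U(-.095,.094),.096],-4.59)
im=ctrl.camera("wrist")[:,:,::-1]; cv2.imwrite("pics/d.png",im)
E
```

```text
t 12.9 unit xy mm [-94.2  94.2] z 96.6 fx -0.2 open -0.0
 [-0.0002, -0.0008, 0.0006] [0.0009, -0.0005, 0.0002]
```

View pics/d.png

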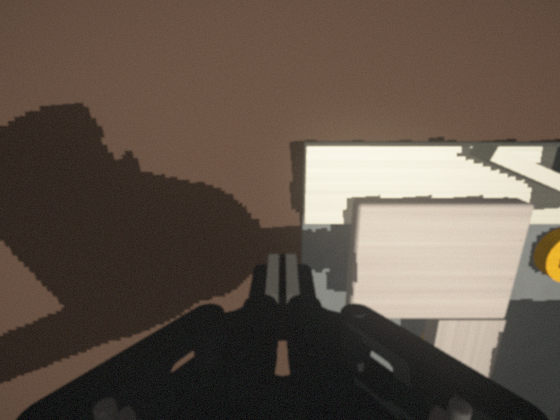

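The wrist view shows the shut fingers behind the left end piece (trailing edge at column 350), with the knuckles clear of the cover. I'll push forward until they touch.

>>> carry_out:
  steps: [0,0.008,0,0,0,0,0,0,0.016,0,0,0,0,0,0,0.021,0,0,0,0,0,0,0.024,0,0,0,0,0,0,0.027,0,0,0,0,0,0,0.03,0,0,0,0,0,0,0.03,0,0,0,0,0]

```text
time_s: 13.65
eef_pos: [0.4543, 0.3339, 0.0966]
eef_rot: [-0.002, 0.735, 0.678, -0.001]
wrist_force: [-11.0, 2.3, 11.5]
opening: 0.001
grasp_force: 7.1
```

Run:
```python
from h import *
inU()
im=ctrl.camera("wrist")[:,:,::-1]; cv2.imwrite("pics/e.png",im)
a=cv2.imread("pics/d.png");g=lambda m:[int(x) for x in np.flatnonzero(np.diff((cv2.cvtColor(m,cv2.COLOR_BGR2GRAY)[240]>150).astype(int)))]
print(g(a),g(im.copy()))
```

```text
t 13.65 unit xy mm [-66.2  94.5] z 96.6 fx -11.2 open 0.0
[355, 525] [308, 479, 509, 548]
```

>>> carry_out:
  steps: [0,0.003,0.001,0,0,0,0,0,0.006,0.002,0,0,0,0,0,0.009,0.002,0,0,0,0,0,0.009,0.002,0,0,0,0]

```text
time_s: 14.1
eef_pos: [0.4617, 0.3342, 0.0962]
eef_rot: [-0.003, 0.735, 0.678, -0.002]
wrist_force: [-22.2, 3.3, 29.4]
opening: -0.003
grasp_force: 16.1
```

```bash
cat >> h.py <<'E'
def edge(n,row=240):
    m=ctrl.camera("wrist")[:,:,::-1].copy(); cv2.imwrite(f"pics/{n}.png",m)
    for r in (215,240): print(r,[int(x) for x in np.flatnonzero(np.diff((cv2.cvtColor(m,cv2.COLOR_BGR2GRAY)[r]>150).astype(int)))])
E
python3 - <<'E'
from h import *
inU();edge("f")
E
```

```text
t 14.1 unit xy mm [-58.8  95.4] z 96.2 fx -22.4 open -0.0
215 [249, 301, 311, 479, 485, 492]
240 [309, 479, 500, 533]
```

>>> carry_out:
  steps: [0,-0.005,-0.003,0,0,0,0,0,-0.03,-0.003,0,0,0,0,0,-0.06,-0.03,0,0,0,0,0,-0.06,-0.03,-0.14,0,0,0,0,-0.06,-0.03,-0.28,0,0,0,0,-0.06,-0.03,-0.42,0,0,0,0,-0.06,-0.03,-0.56,0,0,0,0,-0.06,-0.03,-0.7,0,0,0,0,-0.06,-0.03,-0.7,0,0,0,0,-0.06,-0.03,-0.7,0,0,0]

```text
time_s: 15.15
eef_pos: [0.4037, 0.3372, 0.123]
eef_rot: [0.252, 0.69, 0.638, 0.232]
wrist_force: [0.6, -0.6, -0.4]
opening: -0.002
grasp_force: 0.0
```

```bash
cat >> h.py <<'E'
def tilt(cx,cy,cz=.026,tag="",a=.7):
    "finger front corner to unit (cx,cy), tool leaning back by a"
    o=ctrl.get_obs(); p,r=pose(o)
    T=R.from_euler("z",UT)*R.from_matrix(np.array([[0,1,0],[1,0,0],[0,0,-1.]]).T)*R.from_rotvec([-a,0,0])
    k=np.array([0,.008,.073]); tgt=np.r_[U(cx,cy),cz]-T.apply(k)
    print(tag,"tool shift",np.round(r.inv().apply(tgt-p),4).tolist(),np.round((r.inv()*T).as_rotvec(),3).tolist())
def corner():
    o=ctrl.get_obs(); p,r=pose(o); w=p+r.apply([0,.008,.073]); d=w[:2]-U0; c,s=np.cos(UT),np.sin(UT); f=o["wrist_force"]
    print("t",round(o["time_s"],2),"corner unit mm",np.round([1e3*(c*d[0]+s*d[1]),1e3*(-s*d[0]+c*d[1]),1e3*w[2]],1),"fx,fy,fz",np.round([c*f[0]+s*f[1],-s*f[0]+c*f[1],f[2]],1),"q",o["q"].round(2).tolist())
E
python3 - <<'E'
from h import *
corner(); tilt(-.070,.094); tilt(-.035,.094); tilt(-.07,-.094)
m=ctrl.camera("top")[:,:,::-1]; cv2.imwrite("pics/t2.png",m)
w=ctrl.camera("wrist")[:,:,::-1]; cv2.imwrite("pics/t2w.png",w)
E
```

```text
t 15.15 corner unit mm [-63.7  93.8  72.3] fx,fy,fz [ 0.6 -0.6 -0.4] q [0.68, 0.25, 2.11, -1.14, 0.51, 1.71]
 tool shift [0.0003, -0.0346, 0.0314] [-0.0, -0.0, 0.002]
 tool shift [0.0003, -0.0079, 0.054] [-0.0, -0.0, 0.002]
 tool shift [-0.1877, -0.035, 0.0314] [-0.0, -0.0, 0.002]
```

Run:
```python
from h import *
for s in (-1,1): tilt(-.075,.094*s,.060,"hi%d"%s,.55); tilt(-.075,.094*s,.026,"lo%d"%s,.55);tilt(-.045,.094*s,.026,"push%d"%s,.55)
```

```text
hi-1 tool shift [-0.1879, -0.007, 0.0018] [0.148, 0.001, 0.001]
lo-1 tool shift [-0.1879, -0.0288, 0.0278] [0.148, 0.001, 0.001]
push-1 tool shift [-0.1879, -0.0058, 0.0471] [0.148, 0.001, 0.001]
hi1 tool shift [0.0001, -0.0067, 0.0017] [0.148, 0.001, 0.001]
lo1 tool shift [0.0001, -0.0286, 0.0277] [0.148, 0.001, 0.001]
push1 tool shift [0.0001, -0.0056, 0.047] [0.148, 0.001, 0.001]
```

>>> carry_out:
  steps: [-0.02,-0.007,0.002,0.148,0,0,0,-0.06,-0.007,0.002,0.148,0,0,0,-0.1,-0.007,0.002,0.148,0,0,0,-0.14,-0.007,0.002,0.148,0,0,0,-0.175,-0.015,0.01,0.148,0,0,0,-0.188,-0.022,0.02,0.148,0,0,0,-0.188,-0.029,0.028,0.148,0,0,0,-0.188,-0.029,0.028,0.148,0,0,0]

```text
time_s: 16.05
eef_pos: [0.3863, 0.149, 0.0835]
eef_rot: [0.2, 0.708, 0.652, 0.184]
wrist_force: [-0.2, -0.6, -0.0]
opening: 0.002
grasp_force: 0.0
```

Run:
```python
from h import *
corner(); 
for x in (-.06,-.05,-.03): tilt(x,-.094,.026,str(x),.55)
```

```text
t 16.05 corner unit mm [-74.1 -95.3  25.5] fx,fy,fz [-0.2 -0.6 -0. ] q [0.16, 0.07, 2.41, -0.77, 0.18, 0.97]
-0.06 tool shift [0.0012, 0.0124, 0.007] [0.001, 0.002, -0.002]
-0.05 tool shift [0.0013, 0.0209, 0.0122] [0.001, 0.002, -0.002]
-0.03 tool shift [0.0013, 0.0379, 0.0227] [0.001, 0.002, -0.002]
```

>>> carry_out:
  steps: [0.001,0.007,0.0043,0,0,0,0,0.001,0.012,0.0068,0,0,0,0,0.001,0.015,0.0087,0,0,0,0,0.001,0.019,0.011,0,0,0,0,0.001,0.023,0.0135,0,0,0,0,0.001,0.023,0.0135,0,0,0,0]

```text
time_s: 16.65
eef_pos: [0.4121, 0.1491, 0.0841]
eef_rot: [0.2, 0.707, 0.653, 0.184]
wrist_force: [-1.6, -0.6, -0.1]
opening: -0.001
grasp_force: 0.7
```

Run:
```python
from h import *
corner()
```

```text
t 16.65 corner unit mm [-48.4 -93.1  26.1] fx,fy,fz [-1.5 -0.7 -0.1] q [0.14, 0.11, 2.36, -0.71, 0.18, 0.89]
```

>>> carry_out:
  steps: [0,0.0035,0.0021,0,0,0,0,0,0.007,0.0043,0,0,0,0,0,0.0105,0.0064,0,0,0,0,0,0.013,0.008,0,0,0,0]

```text
time_s: 17.05
eef_pos: [0.4268, 0.1478, 0.0839]
eef_rot: [0.2, 0.707, 0.653, 0.184]
wrist_force: [-7.5, -0.7, 3.7]
opening: 0.0
grasp_force: 3.5
```

Run:
```python
from h import *
corner()
m=ctrl.camera("wrist")[:,:,::-1]; cv2.imwrite("pics/g_w.png",m)
t=ctrl.camera("scene")[:,:,::-1]; cv2.imwrite("pics/g_s.png",t)
t=t[225:390,225:405]
cv2.imwrite("pics/g.png",cv2.resize(np.hstack([cv2.resize(t,(458,420),interpolation=cv2.INTER_CUBIC),m]),None,fx=.78,fy=.78,interpolation=cv2.INTER_AREA))
```

```text
t 17.05 corner unit mm [-33.8 -93.3  25.9] fx,fy,fz [-7.5 -1.3  3.7] q [0.13, 0.14, 2.33, -0.67, 0.18, 0.84]
```

```bash
cat >> h.py <<'E'
def prof(name,file,ys,o=None,z=.032):
    c=cam(name,o); g=cv2.cvtColor(cv2.imread(file),cv2.COLOR_BGR2GRAY); xs=np.arange(-85,145,1)
    for y in ys:
        P=np.array([[*U(x/1e3,y/1e3),z] for x in xs]); q=proj(c,P).astype(np.float32)
        v=cv2.remap(g,q[:,0],q[:,1],cv2.INTER_LINEAR)[:,0].astype(int)
        d=np.diff(v>150); print(file,y,"edges",xs[1:][d[:len(xs)-1].ravel()].tolist(),v[::10].tolist())
E
python3 - <<'E'
from h import *
prof("top","pics/t2.png",(-85,-94,-105,85,94,105))
prof("scene","pics/g_s.png",(-105,-94,-80,80,94,105))
E
```

```text
pics/t2.png -85 edges [-84, -68, -58, 42, 45, 96, 99, 123] [142, 163, 97, 233, 233, 233, 234, 235, 235, 235, 236, 164, 167, 152, 231, 223, 166, 166, 154, 224, 231, 100, 77]
pics/t2.png -94 edges [-84, -68, -59, 37, 42, 52, 63, 92, 96, 107, 117, 127] [143, 163, 83, 231, 232, 233, 234, 235, 235, 236, 236, 167, 165, 223, 123, 195, 173, 166, 143, 181, 128, 202, 74]
pics/t2.png -105 edges [-84, -69, -59, 38, 45, 93, 98, 125] [143, 165, 81, 237, 234, 235, 235, 236, 238, 238, 238, 170, 169, 179, 215, 228, 165, 166, 123, 224, 219, 137, 73]
pics/t2.png 85 edges [-83, -61, -50, 38, 43, 54, 60, 90, 98, 108, 114, 126] [132, 154, 160, 72, 228, 227, 227, 225, 227, 225, 224, 225, 160, 196, 122, 210, 157, 158, 106, 192, 171, 159, 74]
pics/t2.png 94 edges [-82, -81, -69, -61, -50, 38, 42, 52, 63, 92, 96, 106, 117, 127] [131, 139, 159, 72, 225, 224, 224, 224, 224, 225, 226, 226, 161, 207, 113, 190, 160, 161, 133, 165, 122, 186, 73]
pics/t2.png 105 edges [-80, -73, -49, 121] [87, 164, 91, 71, 220, 220, 223, 221, 222, 224, 225, 226, 159, 161, 209, 177, 160, 158, 157, 189, 204, 79, 73]
pics/g_s.png -105 
[... 371 characters left out ...]
g -80 edges [-33, 51, 55, 64, 66, 82, 85, 106, 108, 136] [65, 71, 87, 90, 97, 124, 205, 204, 206, 205, 207, 203, 203, 195, 164, 149, 184, 156, 155, 154, 187, 173, 151]
pics/g_s.png 80 edges [-70, 43, 44, 135, 144] [119, 119, 158, 160, 160, 208, 207, 207, 206, 207, 208, 209, 208, 159, 162, 162, 160, 161, 161, 161, 159, 161, 146]
pics/g_s.png 94 edges [-69, 62, 73, 117, 128, 136, 144] [118, 121, 159, 162, 162, 205, 205, 204, 206, 206, 206, 206, 207, 159, 180, 126, 183, 160, 159, 151, 171, 128, 171]
pics/g_s.png 105 edges [-69, 42, 43, 52, 54, 65, 72, 108, 109, 118, 126, 136, 144] [119, 120, 160, 161, 161, 203, 203, 204, 204, 205, 206, 205, 207, 161, 172, 133, 190, 157, 161, 160, 189, 142, 168]
```

The numeric profiles put the right trailing edge at x ≈ −32 mm and the left at about −37 mm. Both are in the rails and nearly square. I'll keep alternating.

>>> carry_out:
  steps: [0,-0.008,-0.005,0,0,0,0,0,-0.017,-0.0105,0,0,0,0,0.05,-0.017,-0.0105,0,0,0,0,0.1,-0.017,-0.0105,0,0,0,0,0.145,-0.017,-0.0105,0,0,0,0,0.18,-0.017,-0.0105,0,0,0,0,0.188,-0.013,-0.008,0,0,0,0,0.188,-0.0085,-0.0052,0,0,0,0,0.188,-0.005,-0.003,0,0,0,0,0.188,-0.0017,-0.001,0,0,0,0,0.188,0.0017,0.001,0,0,0,0,0.188,0.005,0.003,0,0,0,0,0.188,0.0085,0.0052,0,0,0,0,0.188,0.012,0.0073,0,0,0,0,0.188,0.0153,0.0094,0,0,0,0,0.188,0.0153,0.0094,0,0,0,0]

```text
time_s: 18.75
eef_pos: [0.4604, 0.3322, 0.0841]
eef_rot: [0.2, 0.708, 0.652, 0.184]
wrist_force: [-2.4, 1.5, 0.5]
opening: 0.002
grasp_force: 1.2
```

```bash
cat >> h.py <<'E'
def st(n):
    corner(); cv2.imwrite(f"pics/{n}.png",ctrl.camera("scene")[:,:,::-1]); c=cam("scene"); g=cv2.cvtColor(cv2.imread(f"pics/{n}.png"),cv2.COLOR_BGR2GRAY); xs=np.arange(-85,145,.5)
    for y in (-105,-94,-80,80,94,105):
        q=proj(c,np.array([[*U(x/1e3,y/1e3),.032] for x in xs])).astype(np.float32)
        m=(cv2.remap(g,q[:,0],q[:,1],cv2.INTER_LINEAR)[:,0]>185).astype(np.uint8)
        e=np.flatnonzero(np.diff(np.r_[0,m,0])); k=max(zip(e[::2],e[1::2]),key=lambda p:p[1]-p[0]); print(y,xs[k[0]],xs[min(k[1],len(xs)-1)])
E
python3 - <<'E'
from h import *
st("p1")
E
```

```text
t 18.75 corner unit mm [-14.9  93.2  26.1] fx,fy,fz [-2.5  1.3  0.5] q [0.55, 0.38, 1.98, -0.81, 0.44, 1.32]
-105 -25.0 52.5
-94 -25.5 53.5
-80 -23.0 54.0
80 -13.5 64.5
94 -12.5 65.0
105 -13.0 66.0
```

>>> carry_out:
  steps: [0,-0.01,-0.006,0,0,0,0,0,-0.02,-0.012,0,0,0,0,-0.05,-0.02,-0.012,0,0,0,0,-0.1,-0.02,-0.012,0,0,0,0,-0.145,-0.02,-0.012,0,0,0,0,-0.18,-0.02,-0.012,0,0,0,0,-0.187,-0.016,-0.01,0,0,0,0,-0.187,-0.012,-0.0073,0,0,0,0,-0.187,-0.0085,-0.0052,0,0,0,0,-0.187,-0.005,-0.003,0,0,0,0,-0.187,-0.0017,-0.001,0,0,0,0,-0.187,0.0017,0.001,0,0,0,0,-0.187,0.005,0.003,0,0,0,0,-0.187,0.0085,0.0052,0,0,0,0,-0.187,0.012,0.0073,0,0,0,0,-0.187,0.0155,0.0095,0,0,0,0,-0.187,0.0155,0.0095,0,0,0,0]

```text
time_s: 20.5
eef_pos: [0.4628, 0.1469, 0.0836]
eef_rot: [0.2, 0.707, 0.653, 0.184]
wrist_force: [-2.3, -0.6, -0.5]
opening: -0.003
grasp_force: 1.1
```

Run:
```python
from h import *
st("p2")
```

```text
t 20.5 corner unit mm [  2.2 -91.2  25.5] fx,fy,fz [-2.3 -0.8 -0.5] q [0.11, 0.2, 2.25, -0.58, 0.19, 0.74]
-105 5.5 82.5
-94 5.0 82.5
-80 3.5 81.5
80 -2.5 75.0
94 -4.0 74.5
105 -3.5 74.0
```

>>> carry_out:
  steps: [0,-0.008,-0.005,0,0,0,0,0,-0.016,-0.01,0,0,0,0,0.05,-0.016,-0.01,0,0,0,0,0.1,-0.016,-0.01,0,0,0,0,0.145,-0.016,-0.01,0,0,0,0,0.18,-0.016,-0.01,0,0,0,0,0.186,-0.013,-0.008,0,0,0,0,0.186,-0.0085,-0.0052,0,0,0,0,0.186,-0.005,-0.003,0,0,0,0,0.186,-0.0017,-0.001,0,0,0,0,0.186,0.0017,0.001,0,0,0,0,0.186,0.005,0.003,0,0,0,0,0.186,0.0085,0.0052,0,0,0,0,0.186,0.012,0.0073,0,0,0,0,0.186,0.0155,0.0095,0,0,0,0,0.186,0.0155,0.0095,0,0,0,0]

```text
time_s: 22.15
eef_pos: [0.4965, 0.3282, 0.0841]
eef_rot: [0.2, 0.708, 0.652, 0.184]
wrist_force: [-1.4, 1.6, 1.2]
opening: -0.002
grasp_force: 1.1
```

Run:
```python
from h import *
st("p3")
```

```text
t 22.15 corner unit mm [21.4 92.1 26.1] fx,fy,fz [-1.5  1.5  1.2] q [0.51, 0.42, 1.93, -0.76, 0.44, 1.23]
-105 12.0 90.0
-94 12.5 90.5
-80 14.0 91.0
80 23.0 100.5
94 24.0 101.0
105 24.0 102.0
```

>>> carry_out:
  steps: [0,-0.009,-0.0055,0,0,0,0,0,-0.019,-0.0116,0,0,0,0,-0.05,-0.019,-0.0116,0,0,0,0,-0.1,-0.019,-0.0116,0,0,0,0,-0.145,-0.019,-0.0116,0,0,0,0,-0.18,-0.019,-0.0116,0,0,0,0,-0.187,-0.015,-0.0092,0,0,0,0,-0.187,-0.011,-0.0067,0,0,0,0,-0.187,-0.0075,-0.0046,0,0,0,0,-0.187,-0.004,-0.0025,0,0,0,0,-0.187,-0.0005,-0.0003,0,0,0,0,-0.187,0.003,0.0018,0,0,0,0,-0.187,0.0065,0.004,0,0,0,0,-0.187,0.01,0.0061,0,0,0,0,-0.187,0.0135,0.0083,0,0,0,0,-0.187,0.0135,0.0083,0,0,0,0]

```text
time_s: 23.8
eef_pos: [0.4967, 0.1433, 0.0837]
eef_rot: [0.2, 0.707, 0.653, 0.184]
wrist_force: [-2.0, -0.4, -0.1]
opening: 0.002
grasp_force: 1.0
```

Run:
```python
from h import *
st("p4")
```

```text
t 23.8 corner unit mm [ 36.3 -92.1  25.6] fx,fy,fz [-2.  -0.6 -0.1] q [0.1, 0.25, 2.18, -0.49, 0.2, 0.63]
-105 38.5 116.5
-94 39.5 116.5
-80 38.0 116.0
80 32.0 110.5
94 32.0 109.5
105 31.5 109.5
```

>>> carry_out:
  steps: [0,-0.01,-0.006,0,0,0,0,0,-0.021,-0.013,0,0,0,0,0.05,-0.021,-0.013,0,0,0,0,0.1,-0.021,-0.013,0,0,0,0,0.145,-0.021,-0.013,0,0,0,0,0.18,-0.021,-0.013,0,0,0,0,0.186,-0.017,-0.0104,0,0,0,0,0.186,-0.0115,-0.007,0,0,0,0,0.186,-0.006,-0.0037,0,0,0,0,0.186,-0.002,-0.0012,0,0,0,0,0.186,0.0017,0.001,0,0,0,0,0.186,0.005,0.003,0,0,0,0,0.186,0.0085,0.0052,0,0,0,0,0.186,0.012,0.0073,0,0,0,0,0.186,0.012,0.0073,0,0,0,0]

```text
time_s: 25.35
eef_pos: [0.5266, 0.3249, 0.0842]
eef_rot: [0.2, 0.708, 0.652, 0.184]
wrist_force: [-1.3, 0.8, 0.2]
opening: 0.001
grasp_force: 0.7
```

Run:
```python
from h import *
st("p5")
```

```text
t 25.35 corner unit mm [51.7 91.2 26.2] fx,fy,fz [-1.4  0.7  0.2] q [0.47, 0.45, 1.87, -0.72, 0.43, 1.15]
-105 45.0 122.5
-94 45.5 123.0
-80 47.0 124.0
80 53.5 131.0
94 53.5 132.0
105 54.5 132.0
```

>>> carry_out:
  steps: [0,-0.017,-0.0105,0,0,0,0,0,-0.034,-0.021,0,0,0,0,-0.05,-0.034,-0.021,0,0,0,0,-0.1,-0.034,-0.021,0,0,0,0,-0.145,-0.034,-0.021,0,0,0,0,-0.18,-0.034,-0.021,0,0,0,0,-0.186,-0.027,-0.0165,0,0,0,0,-0.186,-0.018,-0.011,0,0,0,0,-0.186,-0.01,-0.0061,0,0,0,0,-0.186,-0.006,-0.0037,0,0,0,0,-0.186,-0.0025,-0.0015,0,0,0,0,-0.186,0.001,0.0006,0,0,0,0,-0.186,0.004,0.0025,0,0,0,0,-0.186,0.006,0.0037,0,0,0,0,-0.186,0.006,0.0037,0,0,0,0]

```text
time_s: 26.9
eef_pos: [0.5173, 0.1406, 0.0836]
eef_rot: [0.2, 0.707, 0.653, 0.183]
wrist_force: [-4.2, -1.6, 1.8]
opening: 0.003
grasp_force: 1.8
```

Run:
```python
from h import *
st("p6")
```

```text
t 26.9 corner unit mm [ 57.  -93.2  25.5] fx,fy,fz [-4.  -2.   1.8] q [0.08, 0.28, 2.13, -0.44, 0.21, 0.57]
-105 58.5 136.5
-94 59.0 136.5
-80 58.5 137.0
80 58.0 136.0
94 58.5 136.0
105 58.0 136.0
```

>>> carry_out:
  steps: [0,0.0015,0.001,0,0,0,0,0,0.003,0.002,0,0,0,0,0,0.0045,0.003,0,0,0,0,0,0.0045,0.003,0,0,0,0,0,0.0045,0.003,0,0,0,0]

```text
time_s: 27.45
eef_pos: [0.5229, 0.1402, 0.0837]
eef_rot: [0.2, 0.707, 0.653, 0.184]
wrist_force: [-5.3, -0.8, 1.2]
opening: -0.005
grasp_force: 2.5
```

Run:
```python
from h import *
st("p7")
```

```text
t 27.45 corner unit mm [ 62.7 -93.1  25.6] fx,fy,fz [-5.2 -1.2  1.2] q [0.08, 0.29, 2.12, -0.43, 0.21, 0.56]
-105 65.0 140.0
-94 64.5 141.0
-80 64.0 139.5
80 60.0 138.0
94 59.5 137.5
105 59.5 137.5
```

>>> carry_out:
  steps: [0,0.0015,0.001,0,0,0,0,0,0.003,0.002,0,0,0,0,0,0.0045,0.003,0,0,0,0,0,0.0045,0.003,0,0,0,0,0,0.0045,0.003,0,0,0,0]

```text
time_s: 28.0
eef_pos: [0.5243, 0.1402, 0.0828]
eef_rot: [0.198, 0.707, 0.654, 0.181]
wrist_force: [-39.0, -0.4, 37.5]
opening: 0.005
grasp_force: 25.5
```

Run:
```python
from h import *
st("p8")
```

```text
t 28.0 corner unit mm [ 63.8 -93.1  24.5] fx,fy,fz [-38.8  -3.5  37.5] q [0.08, 0.29, 2.11, -0.41, 0.21, 0.54]
-105 65.0 140.0
-94 66.5 141.0
-80 63.5 139.5
80 60.5 138.0
94 59.5 137.5
105 59.5 138.0
```

>>> carry_out:
  steps: [0,-0.01,-0.006,0,0,0,0,0,-0.03,-0.018,0,0,0,0,0,-0.048,-0.029,0,0,0,0,0.05,-0.048,-0.029,0,0,0,0,0.1,-0.048,-0.029,0,0,0,0,0.145,-0.048,-0.029,0,0,0,0,0.18,-0.048,-0.029,0,0,0,0,0.186,-0.04,-0.0245,0,0,0,0,0.186,-0.03,-0.0184,0,0,0,0,0.186,-0.02,-0.0122,0,0,0,0,0.186,-0.013,-0.008,0,0,0,0,0.186,-0.009,-0.0055,0,0,0,0,0.186,-0.006,-0.0037,0,0,0,0,0.186,-0.0035,-0.0021,0,0,0,0,0.186,-0.0035,-0.0021,0,0,0,0]

```text
time_s: 29.55
eef_pos: [0.5391, 0.3247, 0.084]
eef_rot: [0.2, 0.708, 0.652, 0.184]
wrist_force: [-12.2, 0.2, 8.9]
opening: -0.002
grasp_force: 5.9
```

Run:
```python
from h import *
st("p9")
```

```text
t 29.55 corner unit mm [64.1 92.  26. ] fx,fy,fz [-12.1  -0.8   8.9] q [0.46, 0.46, 1.85, -0.7, 0.44, 1.12]
-105 65.5 140.0
-94 66.0 141.0
-80 65.5 139.5
80 65.5 140.5
94 66.5 140.0
105 65.5 141.0
```

Left is about home with the force rising. I'll push a little more to seat it, then back off and check the right end again.

>>> carry_out:
  steps: [0,0.0015,0.001,0,0,0,0,0,0.003,0.002,0,0,0,0,0,0.003,0.002,0,0,0,0]

```text
time_s: 29.9
eef_pos: [0.54, 0.3247, 0.0839]
eef_rot: [0.2, 0.708, 0.653, 0.183]
wrist_force: [-33.9, 0.0, 28.2]
opening: -0.002
grasp_force: 17.0
```

>>> carry_out:
  steps: [0,-0.01,-0.006,0,0,0,0,0,-0.03,-0.018,0,0,0,0,0,-0.048,-0.029,0,0,0,0,-0.05,-0.048,-0.029,0,0,0,0,-0.1,-0.048,-0.029,0,0,0,0,-0.145,-0.048,-0.029,0,0,0,0,-0.18,-0.048,-0.029,0,0,0,0,-0.186,-0.04,-0.0245,0,0,0,0,-0.186,-0.03,-0.0184,0,0,0,0,-0.186,-0.02,-0.0122,0,0,0,0,-0.186,-0.013,-0.008,0,0,0,0,-0.186,-0.009,-0.0055,0,0,0,0,-0.186,-0.006,-0.0037,0,0,0,0,-0.186,-0.003,-0.0018,0,0,0,0,-0.186,-0.001,-0.0006,0,0,0,0,-0.186,-0.001,-0.0006,0,0,0,0]

```text
time_s: 31.5
eef_pos: [0.5246, 0.1401, 0.083]
eef_rot: [0.199, 0.707, 0.653, 0.182]
wrist_force: [-21.6, -0.8, 20.6]
opening: 0.002
grasp_force: 13.4
```

Run:
```python
from h import *
st("p10")
```

```text
t 31.5 corner unit mm [ 64.2 -93.2  24.8] fx,fy,fz [-21.5  -2.5  20.6] q [0.08, 0.29, 2.11, -0.42, 0.21, 0.55]
-105 65.5 140.0
-94 67.0 141.0
-80 65.5 139.5
80 65.5 140.5
94 66.0 140.0
105 65.5 141.0
```

Both ends are firmly against the stop. I'll retreat clear and look once more.

>>> carry_out:
  steps: [0,-0.01,-0.006,0,0,0,0,0,-0.04,-0.025,0,0,0,0,0,-0.08,-0.05,0,0,0,0,0,-0.07,-0.09,0,0,0,0,0,-0.06,-0.13,0,0,0,0,0,-0.06,-0.15,0,0,0,0,0,-0.06,-0.15,0,0,0,0]

```text
time_s: 32.25
eef_pos: [0.3988, 0.151, 0.1832]
eef_rot: [0.202, 0.706, 0.652, 0.188]
wrist_force: [-0.8, 0.2, 0.1]
opening: 0.002
grasp_force: 0.0
```

Run:
```python
from h import *
st("fin_s"); t=ctrl.camera("top")[:,:,::-1]; cv2.imwrite("pics/fin_t.png",t)
s=cv2.imread("pics/fin_s.png")
cv2.imwrite("pics/fin.png",cv2.resize(np.hstack([s[100:400,180:420],t[90:290,85:475]if 0 else cv2.resize(t[90:290,85:475],(585,300))]),(800,291)))
```

```text
t 32.25 corner unit mm [-61.4 -92.1 125.5] fx,fy,fz [-0.8  0.1  0.1] q [0.15, -0.23, 2.36, -0.27, 0.47, 0.44]
-105 65.5 140.0
-94 66.0 141.0
-80 65.5 139.5
80 65.5 140.5
94 66.0 140.0
105 66.0 141.0
```

View pics/fin.png

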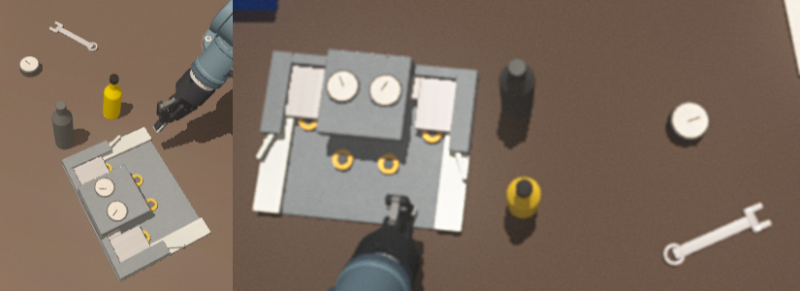

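The picture shows the cover home against the end stop on both sides of the bridge. The bottles, gauge and wrench are where they were, and the arm is clear.

```bash
python3 -c "
from bench import ctrl
print(ctrl.hand_in())"
```

```text
the job is handed in; nothing more can be done
None
```

The cover is laid on the runners, released and pushed fully home against the end stop at both ends; the bottles, wrench and gauge look undisturbed, and the job is handed in at about 32 s, with the verdict not shown.

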